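# Lock the gel sandwich and hold the clip open over its edge

## Robot

A 7-joint arm with a two-finger parallel gripper is mounted at the origin on a cart in front of the work surface, level with it; the furniture and walls round the work are solid. World frame = base frame: x ahead of the robot, y to its left, z up, the work surface at z = 0. Lengths are in m, angles in degrees, forces in N, time in s.
With the tool pointing down it reaches from about 0.35 to 0.775 m from the base axis. Payload 3.1 kg.
Tool frame: the origin (TCP) lies at the very end of the fingers, on their centre line; the grasp point (between the pads) lies 19 mm behind it (bot.hold_point_z is the distance from the TCP to the grasp point, in m); z points along the fingers, y is the line along which they close (so a half turn about z gives the same grasp; the last joint's range is limited). The gripper opens to 85 mm and grips with 20 to 120 N. Pads are 22 mm wide; open, the fingers measure 114 mm over their backs; the gripper's body (76 mm by 85 mm) begins 54 mm behind the grasp point. The pads swing forward as they close: fully open they stand 13 mm farther back than shut.
Start: joints at [-76.301, 17.813, 0.802, 86.603, -0.252, 75.585, -1.558], TCP at [0.152, 0.528, 0.231] pointing down, gripper open.
Joint ranges: [-154.91, 154.91], [-16.99, 109.72], [-72.82, 74.43], [7.12, 147.25], [-82.49, 262.49], [11.32, 116.49], [-174.64, 174.64]. Speed limits (degrees/s): [159.86, 159.86, 180, 180, 180, 180, 180].

## Interface

Orientations are given as a 3x3 rotation matrix whose columns are the frame's x, y, z axes.
In Python, from plant import bot gives the robot as it stands. The module is installed in compiled form; this text tells all that it offers.
- The arm moves only by the tool servo_tool, never from a script. Its arguments are lists of equal length, an entry for each row: "linear": the shift along the world's x, y, z in m, a list of three; "turn": the turn about the world's z in degrees; "grip": the opening, from -1 (shut) to 1 (fully open). In form: {"linear": [[x, y, z], ...], "turn": [turn, ...], "grip": [grip, ...]}. A call has 1 to 8 rows; each row is the pose to reach, as a shift and turn from the pose commanded when the call began; what a row does not reach only later rows make up. A row lasts 1/12 s, in which the tool goes at most 41.7 mm and 7.16 degrees, less where a joint would pass 70% of its speed; a pose out of reach is approached as far as the arm can. A call with a gripper value outside its range is refused whole. The fingers move at their own pace and stop on an object; the grip force is fixed at half the most. Time passes only in rows, so rows that repeat a pose let the fingers close. It gives the time, the measured TCP pose, the force, the opening and the grip force at its end, in the units of the state.
- bot.observe(): the state, without advancing time (a new reading comes with each control period).
- bot.snapshot(name): name is "side" or "top" or "wrist"; returns the picture (400x640x3 uint8, red, green, blue); there is no depth.
- bot.get_calibration(name): a dict with "fx", "fy", "cx", "cy" (pixels), "position" and "rotation" of the camera in the world; the wrist camera has in their place "hand_eye" (4x4, takes a point from camera to tool coordinates, whose origin is the TCP and whose axes are the flange's). Camera axes: x right, y up, looking along -z (the intrinsics and any distortion apply to the point x, -y, -z); pixel columns grow to the right and rows downward; lengths in m; the calibration is good to about 2 mm. A picture is of the moment at which its call begins: read the wrist's pose just before it. get_calibration takes no time and is no camera call.
- bot.sign_off(): hands the job in; it is judged then, once.
The state is a dict: "t": time; "q": joint angles; "joint_vel": joint speeds; "effort": joint torques, N m; "position": TCP position; "tool_rot": TCP orientation; "ft_force": force on the tool from outside, world axes, zero at the start; "ft_torque": the same for the moment, N m; "grip_width": opening from 0.0 (shut) to 1.0 (fully open); "grip_force": force on a finger pad.
Only numpy, scipy, OpenCV 4.12 (cv2) and the standard library are available. Lean on these libraries where they do the work, as an engineer would, in place of code of your own. Each camera call takes 0.05 s, during which the arm holds its last target. There are 200 camera calls.

## Task

We are about to cast a gel: first lock the glass-and-ceramic sandwich in its casting stand by turning the stand's black cam knob clockwise until it clicks into its locked position (grip bar parallel to the plates). Then squeeze open the large spring clip parked on the steel clip rail, lift it off, and lower it gaping over the middle of the sandwich's top edge so that one jaw hangs a good centimetre or more down each face without the clip touching the plates or the stand, with a few millimetres of room at each face. Finish while still holding it there, squeezed open and still, so that I can slip a pad under each jaw before it bites; leave the bottle, the vial and the tape roll alone.

Things in the scene. Friction and masses are not known exactly. Their poses are not given: they have to be found in the camera images.
- casting_stand: grey casting stand, fixed, placed and turned anew in each run. Base 147 x 152 mm, 10 mm high. Origin on the bench; x points from knob to sandwich, y along the sandwich, z up. The sandwich stands at x = +26 mm in a trough between a 22 mm high front lip and a 56 mm high back wall (end cheeks at y = +-61 mm, 53 mm high). Knob axis at x = -58 mm, y = 0
- cam_knob (a joint): turn of the black cam knob, rad: 0 unlocked (start), growing clockwise seen from above; stop at 1.2, locked. It turns lightly to about 0.8, then a sprung pin beside it must be forced over a ridge on the knob (up to about 0.2 N m, crest at 1.02); from about 1.08 on it snaps by itself to 1.19 and stays; let go before the crest, it springs back to 0.8. Locked, the press bar pushes the sandwich with about 5 N
- knob_grip (a point): point on the knob's vertical axis, 71 mm above the bench. The grip is an upright black bar, 46 mm long (this point's x), 14 mm thick (y), from 46 to 86 mm above the bench; below it lie a 41 mm flange, cam, click pin and press bar (tops at 48 mm or less). It lies parallel to the sandwich when locked, 69 degrees off when unlocked. The sandwich's near face is 79 mm from the axis
- press_bar: rubber-faced aluminium bar, 94 mm long, centre 36 mm above the bench, that the knob drives along the stand's x against the near face of the sandwich; 3 mm short of it when unlocked. Its origin is that of the casting stand, moving with the bar
- sandwich: gel sandwich, loose in the stand's trough, 0.22 kg: white ceramic plate (far side) and glass plate (near side) with spacers at both ends, 9 mm thick in all (x), 110 mm wide (y), 85 mm high (z). Origin at the centre of its lower edge, 13 mm above the bench
- sandwich_top (a point): middle of the sandwich's top edge, 98 mm above the bench; x through its thickness (away from the knob), y along the edge, z up. Its faces are at x = -4.5 and +4.5 mm. The upper 42 mm of both faces stand free above the stand
- seat_top (a point): point of the stand where point sandwich_top is (within 3 mm) when the sandwich stands properly in its trough
- clip_rail: clip rail, fixed, placed and turned anew in each run: steel foot 66 x 190 mm, 8 mm high, with an upright steel strip along its y, 6 mm thick (x), 180 mm long, top edge 70 mm above the bench. Origin on the bench under its middle. A small spring clip (0.6 times the large one) is fixed on it at y = +66 mm and is not to be used
- clip: large black spring clip, loose, 60 g, parked upright on the rail, handles up, jaws pinching the strip. Origin at its hinge pin, 76 mm above the bench when parked. x: line along which handles and jaws move; y: the pin (along the strip); z up. Two mirror levers 28 mm wide, joined by a sprung coil of 6.5 mm radius on the pin. Squeezing the handle ends together opens the jaws, both levers alike
- clip_grip (a point): point of the clip midway between its round handle ends (radius 5 mm), 52 mm above the pin, 128 mm above the bench when parked. Over the outsides (along the clip's x) the handle ends measure 60 mm parked, 68 mm shut, 24 mm when squeezed to the stop; they rise 5 mm on the pin meanwhile (52 to 57 mm). The spring takes 6 N on each handle when parked, 8 N at the stop
- jaw_a (a point): centre of the round rubber jaw end (radius 4 mm, 28 mm wide) at the clip's -x side, 45 mm below the pin when parked
- jaw_b (a point): centre of the round rubber jaw end (radius 4 mm) at the clip's +x side. Free gap between the jaws = distance of jaw_a and jaw_b less 8 mm: 6 mm parked, 34 mm at the stop; at the stop they are 40 mm below the pin
- clip_lever_a (a joint): turn of one lever of the clip from its parked angle, rad (the other turns alike): 0 parked, -0.067 jaws shut, 0.333 fully squeezed open
- buffer_bottle: clear 100 ml bottle with a blue cap, 57 mm across, 125 mm high, at the back of the bench; origin under its middle; to be left alone
- vial: glass vial with a white cap, 23 mm across, 50 mm high, at the back of the bench; origin under its middle; to be left alone
- tape: roll of green lab tape lying flat, 90 mm across, 19 mm high, left of the work; origin under its middle; to be left alone
There are look-alikes about, which are no part of the job. Several things have the shape of the clip; the one meant has the colours described above.

How it is judged (in metres and radians):
On the way, in this order (a step that is already met when the one before it is completed fails the run):
1. the cam knob has clicked into its locked notch and the press bar clamps the sandwich (value of joint cam_knob above 1.1 rad and contact force between press_bar and sandwich above 2 N), for 0.2 s.
2. the large clip has been lifted clear of the rail in the gripper (height (world z) of clip above 0.125 m and contact force between the fingers and clip above 2 N and contact force between clip and clip_rail below 0.1 N), for 0.2 s.
At the end, for the whole second after the job is handed in: Knob over 1.1 rad, press bar over 2 N on the upright seated sandwich. The gripper holds the large clip still (over 3 N), pin over 100 mm up, touching only the gripper (under 0.3 N); each jaw end 3 mm or more clear of its face, its centre over 10 mm below the top edge, within 25 mm of the middle (all of step 1 and angle between sandwich_top's own z axis and vertical below 0.05 rad and distance between sandwich_top and seat_top below 0.008 m and ((x of jaw_a in the frame of sandwich_top below -0.0115 m and x of jaw_b in the frame of sandwich_top above 0.0115 m) or (x of jaw_b in the frame of sandwich_top below -0.0115 m and x of jaw_a in the frame of sandwich_top above 0.0115 m)) and z of each of jaw_a, jaw_b in the frame of sandwich_top below -0.01 m and y of jaw_a in the frame of sandwich_top between -0.025 and 0.025 m and y of jaw_b in the frame of sandwich_top between -0.025 and 0.025 m and height (world z) of clip above 0.1 m and contact force between the fingers and clip above 3 N and contact force between clip and sandwich below 0.3 N and contact force between clip and casting_stand below 0.3 N and contact force between clip and clip_rail below 0.3 N and linear speed of clip below 0.03 m/s); the arm keeps its last pose, push and grip.
It fails at once if bottle, vial or tape roll moved more than 2 cm (distance of any of buffer_bottle, vial, tape from where it was at the start of the episode above 0.02 m).
It fails at once if the clip is knocked against or let bite on the sandwich (contact force between clip and sandwich above 8 N).
It fails at once if the sandwich is tipped out of its trough (angle between sandwich_top's own z axis and vertical above 0.25 rad).
It also fails if it takes over 56 s, if anything falls off the work surface, if the arm or the gripper's body presses on something with over 40 N, if the wrist force passes 120 N, or if a joint passes its speed limit or range.

## Working session

There is one attempt and no reset: what is moved stays moved. The work goes in short steps, Python scripts to look and compute and a tool call to move; the robot and the scene stay as the last step left them, time stands still between calls to the robot, and variables do not carry over. Pictures are saved under pics/ and viewed, at most 10 in all, crops included, and the job is handed in when it is done.

Besides the shell and the picture viewer there is one more tool, called after "Request:" by a JSON object that holds its "method" and its "body", one argument or row to a line. servo_tool: Moves the arm, as the interface text tells. Its arguments: {"type":"object","properties":{"linear":{"type":"array"},"turn":{"type":"array"},"grip":{"type":"array"}},"required":["linear","turn","grip"]}

```bash
mkdir -p pics; ls
python3 - <<'E'
from plant import bot
import cv2,numpy as np
print({k:np.round(v,3).tolist() for k,v in bot.observe().items()})
for n in("side","top","wrist"):
    im=bot.snapshot(n); cv2.imwrite(f"pics/{n}0.png",im[:,:,::-1])
    print(n,{k:np.round(v,3).tolist() for k,v in bot.get_calibration(n).items()})
print(bot.hold_point_z)
E
```

```text
pics
{'t': 0.0, 'q': [-76.302, 17.861, 0.801, 86.693, -0.249, 75.587, -1.558], 'joint_vel': [0.035, -0.044, 0.017, 0.045, -0.013, -0.002, -0.087], 'effort': [0.001, -37.992, 0.146, -23.059, 0.012, 0.014, -0.0], 'position': [0.152, 0.528, 0.23], 'tool_rot': [[-0.961, 0.277, -0.001], [0.277, 0.961, -0.002], [-0.0, -0.002, -1.0]], 'ft_force': [-0.15, 0.031, -0.036], 'ft_torque': [-0.003, -0.009, 0.035], 'grip_force': 0.0, 'grip_width': 1.006}
side {'fx': 488.92, 'fy': 488.92, 'cx': 308.978, 'cy': 193.02, 'position': [-0.139, -1.109, 0.667], 'rotation': [[0.819, 0.242, -0.52], [-0.574, 0.358, -0.737], [0.008, 0.902, 0.432]]}
top {'fx': 398.855, 'fy': 398.855, 'cx': 324.791, 'cy': 197.772, 'position': [0.276, -0.149, 1.404], 'rotation': [[-0.03, 0.984, -0.177], [-0.999, -0.027, 0.016], [0.011, 0.178, 0.984]]}
wrist {'fx': 296.978, 'fy': 296.978, 'cx': 318.65, 'cy': 199.96, 'hand_eye': [[0.001, 0.946, 0.323, 0.083], [1.0, -0.0, -0.001, -0.001], [-0.001, 0.323, -0.946, -0.143], [0.0, 0.0, 0.0, 1.0]]}
0.0187
```

View pics/top0.png

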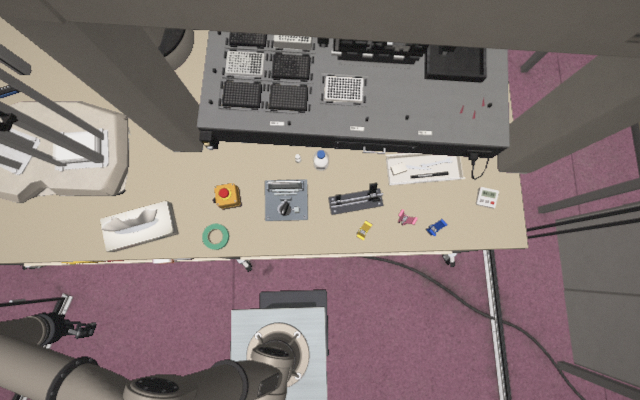

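View pics/side0.png

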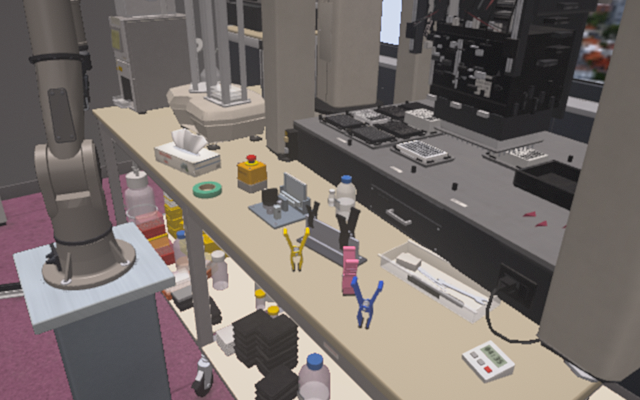

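The top view shows the stand at about (286,200), the clip rail at about (356,201), the tape at (215,237), the bottle at (321,158) and the vial at (297,158). Possible clips are yellow (364,229), pink (407,217), blue (437,227) and the black ones on the rail (about 374,190 and 337,197). I'll enlarge the black ones to confirm which is the large one.

Run:
```python
import cv2,numpy as np
t=cv2.imread("pics/top0.png")[172:228,258:392]; s=cv2.imread("pics/side0.png")[165:275,240:370]
t=cv2.resize(t,(718,300),interpolation=cv2.INTER_CUBIC); s=cv2.resize(s,None,fx=2.7,fy=2.7,interpolation=cv2.INTER_CUBIC)
o=np.zeros((600,718,3),np.uint8);o[:300]=t;o[300:300+297,:s.shape[1]]=s[:297]
cv2.imwrite("pics/c1.png",o)
```

```text
(no output)
```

View pics/c1.png

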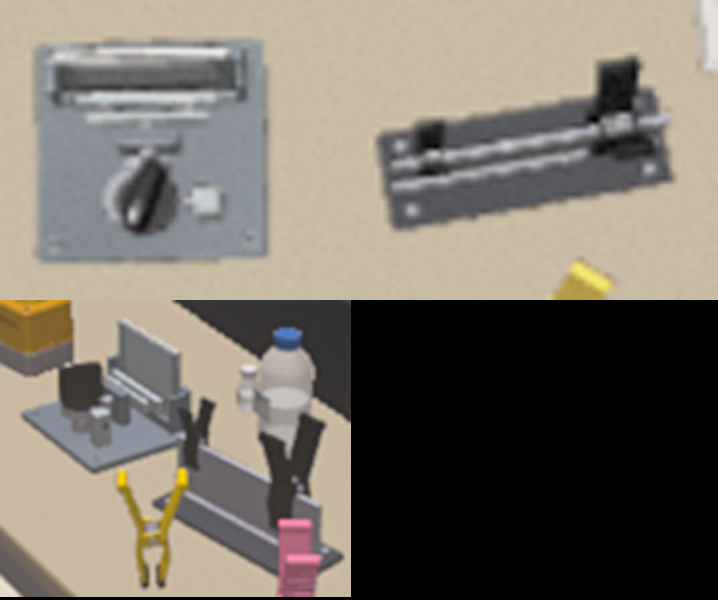

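The large black clip, taller and wider than the other, is at the right end of the rail: top pixel about (374,192), side pixel about (346,235). The small one is at the left end, about (338,198). The yellow, pink and blue clips are look-alikes off the rail. Next I'll work out the poses from the foot outlines.

```bash
cat > h.py <<'E'
import numpy as np,cv2
from plant import bot
def cam(n,st=None):
    c=bot.get_calibration(n)
    if n=="wrist":
        T=np.eye(4);T[:3,:3]=st["tool_rot"];T[:3,3]=st["position"]
        E=T@np.array(c["hand_eye"]);R,p=E[:3,:3],E[:3,3]
    else: R,p=np.array(c["rotation"]),np.array(c["position"])
    return c,R,p
def ray(n,uv,z,st=None):
    c,R,p=cam(n,st);uv=np.atleast_2d(uv).astype(float)
    d=np.c_[(uv[:,0]-c["cx"])/c["fx"],-(uv[:,1]-c["cy"])/c["fy"],-np.ones(len(uv))]@R.T
    return p+d*((z-p[2])/d[:,2])[:,None]
def proj(n,P,st=None):
    c,R,p=cam(n,st);q=(np.atleast_2d(P)-p)@R
    return np.c_[c["cx"]+c["fx"]*q[:,0]/-q[:,2],c["cy"]-c["fy"]*q[:,1]/-q[:,2]]
E
python3 - <<'E'
from h import *
def f(L,z):
    P=ray("top",[(258+(x+.5)/5.36-.5,172+(y+.5)/5.36-.5) for x,y in L],z);print(P.round(4).tolist(),P.mean(0).round(4)); return P
P=f([(38,42),(265,40),(267,258),(40,262)],.010)
e=P[0]+P[3]-P[1]-P[2];print("stand y dir deg",np.degrees(np.arctan2(e[1],e[0]))); e=P[0]+P[1]-P[2]-P[3];print("x dir",np.degrees(np.arctan2(e[1],e[0])))
P=f([(380,132),(655,90),(672,180),(392,230)],.008)
e=P[0]+P[3]-P[1]-P[2];print("rail y dir",np.degrees(np.arctan2(e[1],e[0])))
f([(148,165),(135,222),(430,125),(618,66),(625,145)],.086)
E
```

```text
[[0.5997, 0.041, 0.01], [0.597, -0.1104, 0.01], [0.4504, -0.1085, 0.01], [0.452, 0.0401, 0.01]] [ 0.5248 -0.0344  0.01  ]
stand y dir deg 89.17405655684867
x dir -0.20065710159317768
[[0.5327, -0.1853, 0.008], [0.5561, -0.3697, 0.008], [0.495, -0.3777, 0.008], [0.4669, -0.1911, 0.008]] [ 0.5127 -0.281   0.008 ]
rail y dir 97.91416033290574
[[0.5014, -0.0377, 0.086], [0.4657, -0.0292, 0.086], [0.522, -0.2148, 0.086], [0.5566, -0.3348, 0.086], [0.5058, -0.3366, 0.086]] [ 0.5103 -0.1906  0.086 ]
```

Request:
{"method": "servo_tool", "body": {
  "linear": [
    [0.02,-0.035,0.01],
    [0.04,-0.07,0.02],
    [0.06,-0.105,0.02],
    [0.08,-0.14,0.02],
    [0.1,-0.175,0.02],
    [0.12,-0.21,0.02],
    [0.14,-0.245,0.02],
    [0.16,-0.28,0.02]
  ],
  "turn": [0,0,0,0,0,0,0,0],
  "grip": [1,1,1,1,1,1,1,1]
}}

```text
t: 0.82
position: [0.3128, 0.2464, 0.2512]
tool_rot: [[-0.961, 0.277, -0.0], [0.277, 0.961, 0.0], [0.0, 0.0, -1.0]]
ft_force: [0.6, 1.1, 1.0]
grip_width: 0.998
grip_force: 0.0
```

Request:
{"method": "servo_tool", "body": {
  "linear": [
    [0.02,-0.035,0],
    [0.04,-0.07,0],
    [0.06,-0.105,0],
    [0.08,-0.14,0],
    [0.1,-0.175,0],
    [0.12,-0.21,0],
    [0.14,-0.245,0],
    [0.16,-0.28,0]
  ],
  "turn": [0,0,0,0,0,0,0,0],
  "grip": [1,1,1,1,1,1,1,1]
}}

```text
t: 1.48
position: [0.4728, -0.0332, 0.2513]
tool_rot: [[-0.961, 0.277, 0.0], [0.277, 0.961, 0.001], [-0.0, 0.001, -1.0]]
ft_force: [0.8, 0.4, 0.4]
grip_width: 1.0
grip_force: 0.0
```

Request:
{"method": "servo_tool", "body": {
  "linear": [
    [0.005,-0.005,0],
    [0.005,-0.005,0],
    [0.005,-0.005,0],
    [0.005,-0.005,0]
  ],
  "turn": [0,0,0,0],
  "grip": [1,1,1,1]
}}

```text
t: 1.82
position: [0.4767, -0.0346, 0.2509]
tool_rot: [[-0.962, 0.275, -0.001], [0.275, 0.962, 0.001], [0.002, 0.001, -1.0]]
ft_force: [0.1, -0.4, -0.5]
grip_width: 0.998
grip_force: 0.0
```

Run:
```python
from h import *
import pickle
st=bot.observe();print(st["t"],np.round(st["position"],4),np.round(st["tool_rot"],3).tolist(),np.round(st["q"],1))
im=bot.snapshot("wrist")[:,:,::-1];cv2.imwrite("pics/w1.png",im);pickle.dump(st,open("w1.pkl","wb"))
```

```text
1.8167 [ 0.4767 -0.0346  0.2509] [[-0.962, 0.275, -0.001], [0.275, 0.962, 0.001], [0.002, 0.001, -1.0]] [-30.4   9.7  37.9  96.3  -6.2  76.2  82.7]
```

View pics/w1.png

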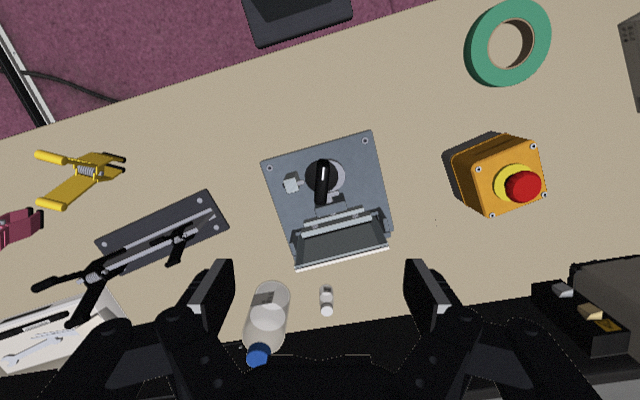

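The wrist picture shows the stand with its base corners at about (261,161) and (372,130). The knob bar runs from (323,160) to (321,203), and the sandwich top edge from (297,270) to (388,247). The rail is at the left, with the large clip near (90,280). An enlarged crop will give finer pixel positions.

Run:
```python
import cv2
s=cv2.imread("pics/w1.png")[125:275,250:405]
cv2.imwrite("pics/c2.png",cv2.resize(s,(620,600),interpolation=cv2.INTER_CUBIC))
```

```text
(no output)
```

View pics/c2.png

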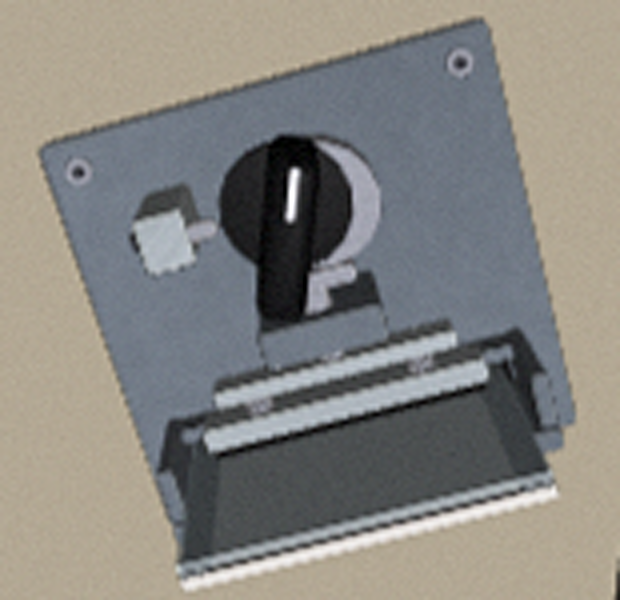

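The crop shows the near base corners at (40,152) and (487,20), and the black flange disc at (286,202). The bar runs from (292,138) to (283,315), and the sandwich top has its corners at (183,566), (548,476), (557,492) and (182,590). I'll convert these to world positions.

Run:
```python
from h import *
import pickle
st=pickle.load(open("w1.pkl","rb"))
g=lambda L,z:ray("wrist",[(250+(x+.5)/4-.5,125+(y+.5)/4-.5) for x,y in L],z,st)
B=g([(40,152),(487,20)],.010);e=B[1]-B[0];print("base",B.round(4).tolist(),np.linalg.norm(e),np.degrees(np.arctan2(e[1],e[0])))
S=g([(183,566),(548,476),(557,492),(182,590)],.098);print("sand",S.round(4).tolist(),S.mean(0).round(4))
for a,b in((0,1),(3,2)):
    e=S[b]-S[a];print(np.linalg.norm(e),np.degrees(np.arctan2(e[1],e[0])))
F=g([(286,202),(286,136),(286,268),(220,202),(352,202)],.047);print("flange",F.round(4).tolist())
K=g([(292,138),(285,315),(315,145),(268,140),(259,312),(307,318)],.086);print("bar",K.round(4).tolist())
yaw=np.degrees(np.arctan2(*(S[1]-S[0])[1::-1]))-90
for y in (yaw,0):
    c,s=np.cos(np.radians(y)),np.sin(np.radians(y));m=S.mean(0)
    k=m[:2]-.084*np.array([c,s]);print("yaw",y,"knob",k)
    k=np.r_[k,.086]; print("proj axis top/flange in crop",(proj("wrist",[k,[k[0],k[1],.047]],st)-[250,125])*4)
```

```text
base [[0.4514, -0.1082, 0.01], [0.4502, 0.0418, 0.01]] 0.14999213365199257 90.456444651877
sand [[0.5627, -0.0872, 0.098], [0.5633, 0.0185, 0.098], [0.5689, 0.0199, 0.098], [0.5702, -0.0898, 0.098]] [ 0.5663 -0.0347  0.098 ]
0.10572828732363718 89.68456250386802
0.10975896047490467 90.67640699353502
flange [[0.4807, -0.0331, 0.047], [0.4615, -0.0277, 0.047], [0.5006, -0.0388, 0.047], [0.4753, -0.0522, 0.047], [0.4861, -0.0141, 0.047]]
bar [[0.4551, -0.0247, 0.086], [0.5019, -0.0398, 0.086], [0.4586, -0.0194, 0.086], [0.4539, -0.0309, 0.086], [0.4991, -0.0464, 0.086], [0.5044, -0.0342, 0.086]]
yaw -0.31543749613197747 knob [ 0.48225924 -0.03419405]
proj axis top/flange in crop [[283.69966528 242.06535799]
 [282.51365885 206.30244511]]
yaw 0 knob [ 0.48225797 -0.0346565 ]
proj axis top/flange in crop [[282.04625422 242.51407373]
 [281.0314273  206.70869951]]
```

Request:
{"method": "servo_tool", "body": {
  "linear": [
    [0.005,0.0005,-0.04],
    [0.005,0.0005,-0.08],
    [0.005,0.0005,-0.12],
    [0.005,0.0005,-0.15],
    [0.005,0.0005,-0.175],
    [0.005,0.0005,-0.196],
    [0.005,0.0005,-0.196],
    [0.005,0.0005,-0.196]
  ],
  "turn": [-5,-5,-5,-5,-5,-5,-5,-5],
  "grip": [1,1,1,1,1,1,1,1]
}}

```text
t: 2.53
position: [0.4813, -0.0344, 0.0548]
tool_rot: [[-0.934, 0.358, -0.003], [0.358, 0.934, 0.001], [0.003, -0.0, -1.0]]
ft_force: [-0.6, -0.3, 0.1]
grip_width: 0.996
grip_force: 0.0
```

Request:
{"method": "servo_tool", "body": {
  "linear": [
    [0,0,0],
    [0,0,0],
    [0,0,0],
    [0,0,0],
    [0,0,0],
    [0,0,0],
    [0,0,0],
    [0,0,0]
  ],
  "turn": [0,0,0,0,0,0,0,0],
  "grip": [0.3,0,-0.3,-0.6,-1,-1,-1,-1]
}}

```text
t: 3.2
position: [0.4837, -0.0339, 0.0562]
tool_rot: [[-0.934, 0.358, 0.002], [0.358, 0.934, 0.003], [-0.001, 0.003, -1.0]]
ft_force: [0.6, 5.3, 5.2]
grip_width: 0.152
grip_force: 60.0
```

Request:
{"method": "servo_tool", "body": {
  "linear": [
    [0,0,0],
    [0,0,0],
    [0,0,0],
    [0,0,0],
    [0,0,0],
    [0,0,0]
  ],
  "turn": [-7,-14,-21,-28,-35,-42],
  "grip": [-1,-1,-1,-1,-1,-1]
}}

```text
t: 3.7
position: [0.4832, -0.0343, 0.0562]
tool_rot: [[-0.449, 0.894, 0.001], [0.894, 0.449, 0.003], [0.002, 0.002, -1.0]]
ft_force: [-0.6, 4.5, 6.8]
grip_width: 0.153
grip_force: 60.2
```

Request:
{"method": "servo_tool", "body": {
  "linear": [
    [0,0,0],
    [0,0,0],
    [0,0,0],
    [0,0,0],
    [0,0,0],
    [0,0,0]
  ],
  "turn": [-6,-12,-18,-24,-28,-28],
  "grip": [-1,-1,-1,-1,-1,-1]
}}

```text
t: 4.2
position: [0.4827, -0.0344, 0.0562]
tool_rot: [[0.016, 1.0, -0.001], [1.0, -0.016, 0.002], [0.002, -0.001, -1.0]]
ft_force: [-1.5, 3.3, 8.7]
grip_width: 0.147
grip_force: 61.5
```

Request:
{"method": "servo_tool", "body": {
  "linear": [
    [0,0,0],
    [0,0,0],
    [0,0,0],
    [0,0,0.02],
    [0,0,0.05],
    [0,0,0.09],
    [0,0,0.13],
    [0,-0.03,0.155]
  ],
  "turn": [0,0,0,0,0,0,0,0],
  "grip": [-0.1,-0.1,-0.1,-0.1,-0.1,-0.1,0.5,1]
}}

```text
t: 4.87
position: [0.4844, -0.06, 0.2128]
tool_rot: [[0.008, 1.0, 0.003], [1.0, -0.008, 0.004], [0.004, 0.003, -1.0]]
ft_force: [1.0, 2.2, -0.7]
grip_width: 0.72
grip_force: 0.0
```

Request:
{"method": "servo_tool", "body": {
  "linear": [
    [0.01,-0.03,0.02],
    [0.02,-0.06,0.04],
    [0.025,-0.09,0.06],
    [0.03,-0.12,0.07],
    [0.03,-0.155,0.07],
    [0.03,-0.19,0.07],
    [0.03,-0.19,0.07],
    [0.03,-0.19,0.07]
  ],
  "turn": [3,6,9,9,9,9,9,9],
  "grip": [1,1,1,1,1,1,1,1]
}}

```text
t: 5.53
position: [0.51, -0.2603, 0.2799]
tool_rot: [[-0.129, 0.992, -0.002], [0.992, 0.129, -0.002], [-0.002, -0.002, -1.0]]
ft_force: [0.2, 0.5, 0.1]
grip_width: 1.001
grip_force: 0.0
```

Run:
```python
from h import *
import pickle
st=bot.observe();print(st["t"],np.round(st["position"],4),np.round(st["tool_rot"],3).tolist(),np.round(st["q"],1))
im=bot.snapshot("wrist")[:,:,::-1];cv2.imwrite("pics/w2.png",im);pickle.dump(st,open("w2.pkl","wb"))
```

```text
5.5333 [ 0.51   -0.2603  0.2799] [[-0.129, 0.992, -0.002], [0.992, 0.129, -0.002], [-0.002, -0.002, -1.0]] [-12.2  26.7  57.4  79.1 -22.1  86.1  51.2]
```

View pics/w2.png

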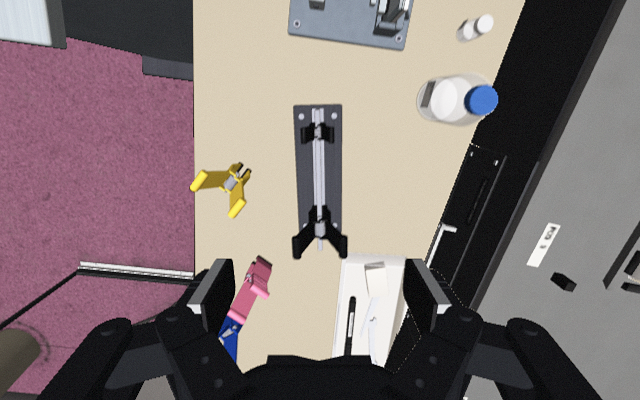

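This view shows the rail foot from (293,105) to (342,240), with the strip along column 318–321. The small clip is at about (319,130) and the large black clip at about (320,230), with handle ends near (298,250) and (342,250). I'll measure the large clip from its dark mask.

Run:
```python
from h import *
import pickle
st=pickle.load(open("w2.pkl","rb"));im=cv2.imread("pics/w2.png")
m=(im.max(2)<50).astype(np.uint8);r=np.zeros_like(m);r[195:265,280:360]=m[195:265,280:360]
n,l,s,c=cv2.connectedComponentsWithStats(r);print([ (a.tolist(),b.round(1).tolist()) for a,b in zip(s[1:],c[1:]) if a[4]>20])
for y in range(204,264,4):
    x=np.where(r[y])[0];print(y,x.min() if len(x) else 0,x.max() if len(x) else 0,len(x))
g=im[:,:,1]
foot=[]
for y in range(150,200,10): print(y,im[y,288:350:1,1].tolist())
```

```text
[([292, 205, 25, 54, 593], [304.9, 234.4]), ([318, 205, 29, 53, 569], [333.7, 233.7])]
204 0 0 0
208 312 327 11
212 309 330 16
216 309 330 17
220 309 330 16
224 308 331 14
228 303 334 20
232 300 339 29
236 296 345 43
240 292 346 38
244 293 346 31
248 293 346 24
252 293 346 17
256 294 346 14
260 0 0 0
150 [209, 205, 208, 204, 209, 206, 194, 107, 78, 75, 81, 80, 80, 79, 80, 80, 80, 80, 77, 79, 81, 75, 76, 74, 93, 201, 208, 178, 196, 206, 206, 202, 164, 196, 204, 207, 110, 76, 77, 80, 79, 79, 81, 75, 81, 77, 78, 82, 83, 82, 75, 86, 78, 84, 194, 210, 209, 207, 205, 208, 204, 204]
160 [209, 204, 206, 210, 209, 204, 211, 142, 80, 78, 81, 81, 75, 79, 80, 82, 83, 84, 82, 79, 80, 77, 82, 79, 69, 182, 206, 184, 197, 207, 209, 201, 169, 184, 204, 208, 125, 77, 81, 80, 79, 83, 79, 77, 79, 81, 79, 84, 86, 82, 83, 82, 76, 88, 194, 208, 208, 207, 207, 205, 209, 208]
170 [204, 207, 208, 208, 208, 206, 210, 190, 100, 72, 78, 81, 82, 88, 78, 80, 82, 83, 79, 81, 80, 87, 78, 79, 71, 159, 204, 184, 186, 205, 206, 205, 190, 178, 202, 212, 149, 83, 77, 83, 81, 82, 79, 82, 80, 84, 83, 83, 80, 82, 86, 81, 78, 84, 192, 210, 208, 208, 207, 208, 205, 205]
180 [209, 209, 208, 206, 209, 207, 207, 214, 138, 75, 78, 76, 81, 86, 83, 84, 78, 79, 82, 78, 83, 75, 83, 80, 75, 134, 206, 190, 185, 204, 209, 205, 197, 179, 202, 209, 161, 89, 75, 87, 81, 81, 81, 81, 81, 83, 81, 81, 83, 79, 79, 86, 76, 90, 190, 210, 209, 206, 208, 206, 208, 205]
190 [206, 205, 208, 208, 208, 204, 204, 211, 191, 94, 72, 81, 83, 82, 80, 84, 81, 79, 82, 75, 81, 83, 83, 76, 75, 93, 195, 206, 182, 201, 207, 206, 198, 174, 198, 207, 179, 88, 79, 80, 81, 81, 74, 81, 84, 80, 85, 78, 85, 81, 80, 81, 74, 82, 192, 207, 207, 205, 209, 207, 208, 205]
```

Run:
```python
import cv2
s=cv2.imread("pics/w2.png")[95:270,270:370]
cv2.imwrite("pics/c3.png",cv2.resize(s,None,fx=3.4,fy=3.4,interpolation=cv2.INTER_CUBIC))
```

```text
(no output)
```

View pics/c3.png

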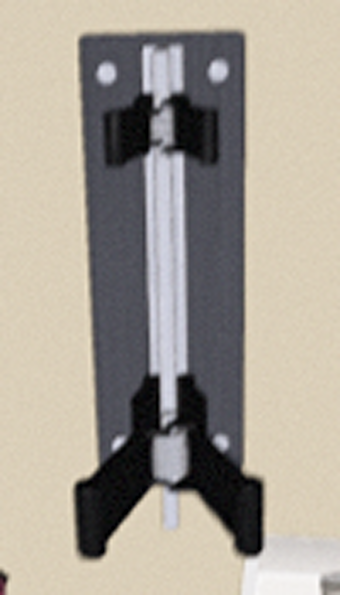

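Run:
```python
from h import *
import pickle
st=pickle.load(open("w2.pkl","rb"))
L=ray("wrist",[(317.5,150),(318.5,190),(320.3,249)],.07,st);print("strip",L.round(4).tolist())
e=L[0]-L[2];print("yaw rail x",np.degrees(np.arctan2(e[1],e[0]))-90)
F1=ray("wrist",[(294.8,150),(296.2,190),(341.8,150),(341.8,190)],.008,st);print("foot mids",((F1[:2]+F1[2:])/2).round(4).tolist()); e=(F1[0]+F1[2]-F1[1]-F1[3]);print(np.degrees(np.arctan2(e[1],e[0]))-90)
H=ray("wrist",[(292.5,247.5),(346.5,247.5)],.128,st);print("handles",H.round(4).tolist(),H.mean(0).round(4),np.linalg.norm(H[1]-H[0]))
H=ray("wrist",[(319.5,236.5),(319.5,258.5)],.13,st);print("ends",H.round(4).tolist())
P=ray("wrist",[(320,222),(320,236)],.0825,st);print("coil",P.round(4).tolist())
R=np.array(st["tool_rot"]);print("tool y yaw",np.degrees(np.arctan2(R[1,1],R[0,1])))
```

```text
strip [[0.5049, -0.2364, 0.07], [0.5126, -0.2854, 0.07], [0.5256, -0.3665, 0.07]]
yaw rail x 9.018530447622865
foot mids [[0.507, -0.2464, 0.008], [0.5156, -0.3041, 0.008]]
8.450532773749103
handles [[0.4904, -0.3377, 0.128], [0.5499, -0.3299, 0.128]] [ 0.5202 -0.3338  0.128 ] 0.05994440314151857
ends [[0.5183, -0.3195, 0.13], [0.5218, -0.3464, 0.13]]
coil [[0.5193, -0.3226, 0.0825], [0.5219, -0.3416, 0.0825]]
tool y yaw 7.420361409001781
```

Request:
{"method": "servo_tool", "body": {
  "linear": [
    [0.005,-0.036,0],
    [0.01,-0.073,0],
    [0.01,-0.073,-0.04],
    [0.01,-0.073,-0.08],
    [0.01,-0.073,-0.12],
    [0.01,-0.073,-0.15],
    [0.01,-0.073,-0.175],
    [0.01,-0.073,-0.175]
  ],
  "turn": [1.4,1.4,1.4,1.4,1.4,1.4,1.4,1.4],
  "grip": [1,1,1,1,1,1,1,1]
}}

```text
t: 6.25
position: [0.5201, -0.3231, 0.0987]
tool_rot: [[-0.165, 0.986, -0.01], [0.986, 0.165, 0.008], [0.01, -0.008, -1.0]]
ft_force: [-0.0, 1.3, -0.8]
grip_width: 1.006
grip_force: 0.0
```

Run:
```python
from h import *
import pickle
st=bot.observe();print(st["t"],np.round(st["position"],4),np.round(st["tool_rot"],3).tolist())
im=bot.snapshot("wrist")[:,:,::-1];cv2.imwrite("pics/w3.png",im);pickle.dump(st,open("w3.pkl","wb"))
```

```text
6.25 [ 0.5201 -0.3231  0.0987] [[-0.165, 0.986, -0.01], [0.986, 0.165, 0.008], [0.01, -0.008, -1.0]]
```

View pics/w3.png

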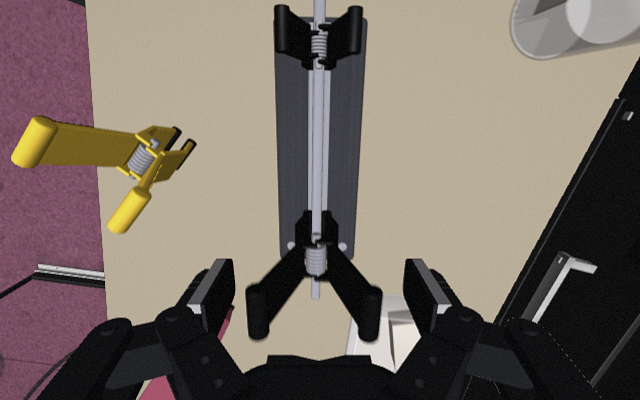

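The open fingers (inner edges at columns 234 and 404) straddle the black handles at columns 258 and 371. I'll let the arm settle before closing.

Request:
{"method": "servo_tool", "body": {
  "linear": [
    [0,0,0],
    [0,0,0],
    [0,0,0],
    [0,0,0]
  ],
  "turn": [0,0,0,0],
  "grip": [1,1,1,1]
}}

```text
t: 6.63
position: [0.5234, -0.3298, 0.1073]
tool_rot: [[-0.162, 0.987, 0.003], [0.987, 0.162, -0.002], [-0.002, 0.003, -1.0]]
ft_force: [-0.1, -0.6, -0.6]
grip_width: 1.001
grip_force: 0.0
```

Request:
{"method": "servo_tool", "body": {
  "linear": [
    [-0.003,-0.003,-0.002],
    [-0.003,-0.003,-0.002],
    [-0.003,-0.003,-0.002],
    [-0.003,-0.003,-0.001],
    [-0.003,-0.003,0.001],
    [-0.003,-0.003,0.003],
    [-0.003,-0.003,0.005],
    [-0.003,-0.003,0.005]
  ],
  "turn": [0,0,0,0,0,0,0,0],
  "grip": [0.7,0.45,0.25,0.05,-0.2,-0.5,-1,-1]
}}

```text
t: 7.3
position: [0.5209, -0.3334, 0.1127]
tool_rot: [[-0.162, 0.987, 0.004], [0.987, 0.162, -0.003], [-0.003, 0.004, -1.0]]
ft_force: [0.2, 0.3, 8.0]
grip_width: 0.241
grip_force: 59.6
```

Request:
{"method": "servo_tool", "body": {
  "linear": [
    [0,0,0],
    [0,0,0],
    [0,0,0],
    [0,0,0],
    [0,0,0],
    [0,0,0]
  ],
  "turn": [0,0,0,0,0,0],
  "grip": [-1,-1,-1,-1,-1,-1]
}}

```text
t: 7.8
position: [0.5209, -0.3335, 0.1127]
tool_rot: [[-0.162, 0.987, 0.004], [0.987, 0.162, -0.003], [-0.004, 0.004, -1.0]]
ft_force: [0.5, -0.1, 9.0]
grip_width: 0.243
grip_force: 59.6
```

Run:
```python
from h import *
import pickle
st=bot.observe();print(st["t"],np.round(st["position"],4))
im=bot.snapshot("wrist")[:,:,::-1];cv2.imwrite("pics/w4.png",im);pickle.dump(st,open("w4.pkl","wb"))
```

```text
7.8 [ 0.5209 -0.3335  0.1127]
```

View pics/w4.png

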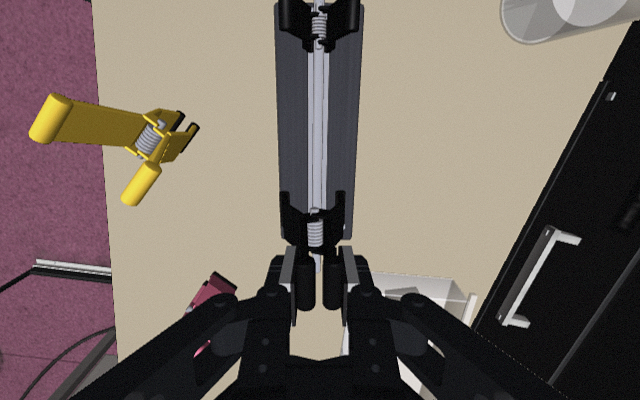

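The fingers have the handles squeezed together at about columns 305 and 332, and the jaws are open off the strip (columns 283–346). Now I'll lift.

Request:
{"method": "servo_tool", "body": {
  "linear": [
    [0,0,0.01],
    [0,0,0.03],
    [0,0,0.055],
    [0,0,0.08],
    [0,0,0.105],
    [0,0,0.115],
    [0,0,0.115],
    [0,0,0.115]
  ],
  "turn": [0,0,0,0,0,0,0,0],
  "grip": [-1,-1,-1,-1,-1,-1,-1,-1]
}}

```text
t: 8.52
position: [0.519, -0.3318, 0.2245]
tool_rot: [[-0.162, 0.987, -0.001], [0.987, 0.162, 0.001], [0.001, -0.001, -1.0]]
ft_force: [-0.7, 0.2, -0.4]
grip_width: 0.241
grip_force: 58.8
```

Request:
{"method": "servo_tool", "body": {
  "linear": [
    [0,0.02,0],
    [0.005,0.05,0],
    [0.01,0.085,0],
    [0.015,0.12,0],
    [0.02,0.155,0],
    [0.025,0.19,0],
    [0.03,0.22,0],
    [0.035,0.245,0]
  ],
  "turn": [-1,-2,-3,-5,-6,-7,-8,-9],
  "grip": [-1,-1,-1,-1,-1,-1,-1,-1]
}}

```text
t: 9.18
position: [0.5532, -0.0827, 0.2225]
tool_rot: [[-0.008, 1.0, -0.005], [1.0, 0.008, 0.002], [0.002, -0.005, -1.0]]
ft_force: [0.7, 0.6, -0.8]
grip_width: 0.243
grip_force: 58.9
```

Request:
{"method": "servo_tool", "body": {
  "linear": [
    [0.003,0.02,0],
    [0.005,0.03,0],
    [0.005,0.03,0],
    [0.005,0.03,0],
    [0.005,0.03,0],
    [0.005,0.03,0]
  ],
  "turn": [0,0,0,0,0,0],
  "grip": [-1,-1,-1,-1,-1,-1]
}}

```text
t: 9.68
position: [0.5587, -0.0597, 0.2253]
tool_rot: [[-0.001, 1.0, -0.0], [1.0, 0.001, -0.001], [-0.001, -0.0, -1.0]]
ft_force: [-1.1, -0.6, -1.1]
grip_width: 0.237
grip_force: 58.9
```

Run:
```python
from h import *
import pickle
st=bot.observe();print(st["t"],np.round(st["position"],4),np.round(st["tool_rot"],4).tolist())
im=bot.snapshot("wrist")[:,:,::-1];cv2.imwrite("pics/w5.png",im);pickle.dump(st,open("w5.pkl","wb"))
for n in("side","top"): cv2.imwrite(f"pics/{n}5.png",bot.snapshot(n)[:,:,::-1])
```

```text
9.6833 [ 0.5587 -0.0597  0.2253] [[-0.0013, 1.0, -0.0003], [1.0, 0.0013, -0.0011], [-0.0011, -0.0003, -1.0]]
```

View pics/w5.png

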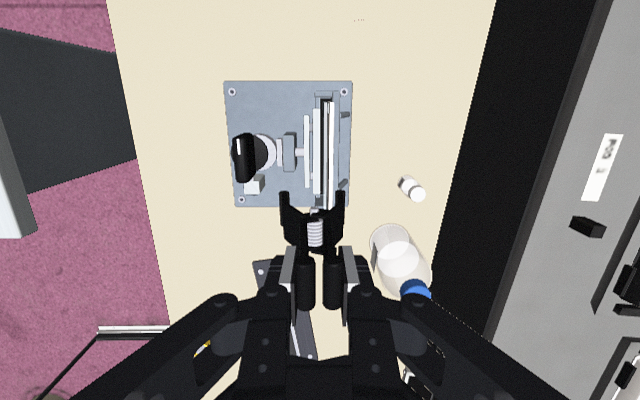

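The picture shows the clip held open (jaw tips at about (284,197) and (340,197)). The knob bar is now parallel to the plates at (243,157), so it is locked. The upright sandwich is at about columns 322–334, rows 98–205. I'll take its edges from pixel profiles.

Run:
```python
from h import *
import pickle
st=pickle.load(open("w5.pkl","rb"));im=cv2.imread("pics/w5.png")
for y in (112,122,140,160,180): print(y,[int(v) for v in im[y,300:345].mean(1)])
for y in range(192,216,4): print(y,[int(v) for v in im[y,272:355].mean(1)])
for x in (-.0045,.0045):
  print(proj("wrist",[[.5675+x,-.0347+d,.098] for d in(-.055,-.03,0,.03,.055)],st).round(1).tolist())
pin=np.r_[st["position"][:2],st["position"][2]-.037]
print("jaw outer pred",proj("wrist",pin+np.array([[s*.025,.014,-.04] for s in(-1,1)]),st).round(1).tolist())
```

```text
112 [176, 173, 177, 176, 171, 177, 178, 178, 178, 180, 176, 184, 168, 232, 240, 238, 237, 237, 239, 248, 98, 20, 36, 43, 212, 220, 221, 140, 209, 133, 255, 255, 255, 255, 194, 174, 172, 176, 165, 139, 124, 115, 114, 116, 113]
122 [176, 174, 173, 162, 239, 242, 241, 242, 243, 131, 167, 170, 114, 230, 241, 237, 236, 236, 240, 248, 98, 25, 30, 68, 214, 218, 220, 110, 82, 204, 255, 255, 255, 250, 185, 172, 173, 176, 166, 124, 176, 181, 182, 181, 178]
140 [170, 173, 177, 123, 240, 243, 241, 241, 240, 122, 169, 181, 134, 227, 238, 238, 235, 236, 240, 248, 97, 30, 32, 76, 216, 219, 216, 122, 82, 255, 255, 255, 255, 210, 175, 177, 178, 180, 174, 135, 173, 182, 177, 177, 179]
160 [181, 175, 178, 174, 226, 240, 239, 241, 240, 163, 173, 178, 125, 243, 240, 236, 237, 237, 240, 247, 95, 27, 36, 90, 212, 218, 205, 116, 57, 255, 255, 255, 255, 172, 173, 177, 181, 175, 135, 174, 179, 180, 176, 176, 176]
180 [176, 177, 172, 171, 167, 235, 239, 238, 242, 182, 153, 154, 158, 239, 240, 238, 238, 237, 243, 248, 99, 25, 34, 125, 209, 213, 167, 107, 120, 255, 255, 255, 250, 195, 185, 183, 187, 185, 144, 17
[... 1863 characters left out ...]
, 210, 255, 255, 146, 24, 6, 13, 15, 21, 16, 19, 22, 14, 12, 19, 15, 54, 227, 229, 225, 224, 224, 223, 223, 223, 224, 223]
212 [222, 223, 222, 224, 222, 225, 228, 190, 63, 30, 18, 18, 19, 21, 17, 21, 19, 18, 15, 19, 21, 18, 12, 22, 22, 19, 13, 0, 25, 108, 179, 234, 213, 189, 188, 171, 170, 110, 178, 213, 184, 169, 167, 169, 176, 86, 33, 16, 16, 13, 12, 11, 19, 11, 3, 9, 15, 13, 15, 22, 18, 16, 21, 17, 21, 17, 21, 22, 13, 21, 20, 7, 110, 230, 225, 224, 222, 224, 224, 222, 223, 224, 223]
[[323.0, 219.3], [323.2, 195.2], [323.4, 164.2], [323.7, 131.1], [323.9, 101.5]]
[[332.2, 219.4], [332.6, 195.2], [333.2, 164.3], [333.8, 131.1], [334.3, 101.5]]
jaw outer pred [[286.5, 191.7], [351.0, 191.9]]
```

Run:
```python
from h import *
import pickle
st=pickle.load(open("w5.pkl","rb"));im=cv2.imread("pics/w5.png")
for c in(285,340):print(c,[int(v) for v in im[183:200,c].mean(1)])
for z in (-.077,-.072):
    J=ray("wrist",[(279.1,197),(345.2,197),(284,190.5),(340,190.5)],st["position"][2]+z,st);print(J.round(4).tolist(),J[:2].mean(0).round(4),J[1,0]-J[0,0])
S=ray("wrist",[(323.4,164),(333.1,164)],.098,st);print("sandwich",S.mean(0).round(4))
# ends of the sandwich top: white plate column profile
print([(y,int(im[y,330:333].mean())) for y in list(range(92,108))])
# side view: lowest dark pixels near the clip
P=np.array(st["position"]);print("side pred jaws",proj("side",[P+[-.026,0,-.077],P+[.016,0,-.077],P+[-.005,0,-.037]]).round(1).tolist())
s=cv2.imread("pics/side5.png");x,y=proj("side",[P+[-.005,0,-.06]])[0].astype(int)
for r in range(y-14,y+24,2):print(r,''.join('#' if v<60 else '.' for v in s[r,x-28:x+28].max(1)),x-28)
```

```text
285 [180, 178, 179, 180, 179, 179, 187, 133, 27, 16, 9, 18, 9, 18, 17, 12, 15]
340 [87, 92, 105, 110, 109, 105, 78, 29, 20, 13, 14, 19, 18, 15, 10, 13, 18]
[[0.5278, -0.05, 0.1483], [0.5793, -0.0499, 0.1483], [0.5318, -0.0447, 0.1483], [0.5751, -0.0446, 0.1483]] [ 0.5535 -0.0499  0.1483] 0.05155125327089949
[[0.5285, -0.0483, 0.1533], [0.5788, -0.0482, 0.1533], [0.5324, -0.0432, 0.1533], [0.5748, -0.0431, 0.1533]] [ 0.5537 -0.0483  0.1533] 0.05037912986006454
sandwich [ 0.5674 -0.0345  0.098 ]
[(92, 164), (93, 157), (94, 153), (95, 149), (96, 129), (97, 108), (98, 85), (99, 66), (100, 68), (101, 91), (102, 247), (103, 255), (104, 255), (105, 255), (106, 255), (107, 255)]
side pred jaws [[288.7, 167.4], [301.4, 164.2], [295.0, 152.3]]
146 ...................##################################### 267
148 ......................#..############################### 267
150 ........................################################ 267
152 .......................#######...####################### 267
154 ..........##......##..########...####################### 267
156 ............#....##..######
[... 178 characters left out ...]
..........#####.......#####..################# 267
164 ....................#####..........##..################# 267
166 .....................###.................############### 267
168 ............................................############ 267
170 ...............................................######### 267
172 .................................................####### 267
174 ....................................................#### 267
176 .......................................................# 267
178 ........................................................ 267
180 ........................................................ 267
182 ........................................................ 267
```

Request:
{"method": "servo_tool", "body": {
  "linear": [
    [0.007,0.012,0],
    [0.014,0.0235,0],
    [0.014,0.0235,0],
    [0.014,0.0235,0],
    [0.014,0.0235,0],
    [0.014,0.0235,0],
    [0.014,0.0235,0],
    [0.014,0.0235,0]
  ],
  "turn": [0,0,0,0,0,0,0,0],
  "grip": [-1,-1,-1,-1,-1,-1,-1,-1]
}}

```text
t: 10.5
position: [0.5732, -0.0341, 0.2254]
tool_rot: [[-0.005, 1.0, 0.0], [1.0, 0.005, -0.0], [-0.0, 0.0, -1.0]]
ft_force: [-0.1, -0.2, -0.2]
grip_width: 0.243
grip_force: 58.8
```

Run:
```python
from h import *
st=bot.observe();print(st["t"],np.round(st["position"],4),np.round(st["tool_rot"],4).tolist())
im=bot.snapshot("wrist")[:,:,::-1];cv2.imwrite("pics/w6.png",im)
for y in (140,160,180): print(y,[int(v) for v in im[y,295:340].mean(1)])
for y in (196,200): print(y,[int(v) for v in im[y,272:355].mean(1)])
for x in (.563,.572): print(proj("wrist",[[x,-.0347+d,.098] for d in(-.01,.01,.03,.055)],st).round(1).tolist())
```

```text
10.5 [ 0.5732 -0.0341  0.2254] [[-0.0045, 1.0, 0.0001], [1.0, 0.0045, -0.0001], [-0.0001, 0.0001, -1.0]]
140 [192, 122, 168, 173, 188, 236, 238, 235, 234, 236, 241, 155, 57, 212, 210, 195, 229, 210, 250, 255, 255, 255, 171, 156, 171, 170, 172, 167, 169, 170, 140, 182, 110, 94, 95, 84, 105, 101, 136, 154, 176, 174, 160, 118, 219]
160 [241, 109, 142, 176, 130, 226, 236, 234, 233, 234, 239, 233, 67, 198, 208, 205, 80, 50, 199, 255, 255, 255, 163, 158, 173, 174, 174, 171, 171, 164, 128, 165, 173, 174, 172, 174, 173, 175, 174, 176, 180, 170, 156, 173, 218]
180 [239, 221, 135, 164, 168, 234, 235, 235, 234, 234, 238, 244, 85, 183, 207, 210, 82, 51, 217, 255, 255, 255, 147, 171, 175, 175, 172, 176, 169, 151, 175, 173, 173, 175, 172, 173, 172, 176, 172, 177, 177, 167, 123, 220, 221]
196 [168, 171, 176, 172, 173, 171, 184, 65, 29, 26, 20, 10, 12, 12, 14, 27, 14, 124, 171, 170, 240, 239, 236, 238, 239, 185, 153, 145, 209, 234, 236, 236, 235, 237, 247, 79, 184, 206, 209, 105, 54, 202, 255, 255, 255, 147, 147, 178, 175, 176, 177, 170, 136, 169, 176, 174, 170, 173, 177, 177, 175, 176, 186, 62, 25, 25, 7, 11, 15, 9, 17, 23, 11, 229, 224, 219, 222, 220, 217, 218, 222, 221, 220]
200 [174, 178, 171, 173, 171, 173, 180, 76, 32, 32, 18, 20, 14, 21, 19, 8, 20, 74, 167, 169, 219, 237, 238, 237, 234, 139, 174, 141, 177, 235, 236, 235, 236, 237, 241, 73, 181, 210, 212, 101, 46, 199, 255, 255, 255, 144, 161, 179, 179, 181, 179, 172, 139, 173, 176, 174, 181, 148, 93, 81, 89, 100, 109, 33, 23, 17, 12, 15, 17, 2, 14, 16, 7, 226, 227, 220, 223, 219, 220, 222, 222, 221, 221]
[[308.0, 200.7], [307.9, 180.6], [307.8, 159.6], [307.6, 131.8]]
[[317.4, 200.8], [317.5, 180.7], [317.6, 159.6], [317.7, 131.9]]
```

Request:
{"method": "servo_tool", "body": {
  "linear": [
    [-0.001,-0.001,-0.01],
    [-0.001,-0.001,-0.02],
    [-0.001,-0.001,-0.03],
    [-0.001,-0.001,-0.04],
    [-0.001,-0.001,-0.045],
    [-0.001,-0.001,-0.05],
    [-0.001,-0.001,-0.05],
    [-0.001,-0.001,-0.05]
  ],
  "turn": [0,0,0,0,0,0,0,0],
  "grip": [-1,-1,-1,-1,-1,-1,-1,-1]
}}

```text
t: 11.22
position: [0.5724, -0.0346, 0.1751]
tool_rot: [[-0.005, 1.0, -0.0], [1.0, 0.005, -0.0], [-0.0, -0.0, -1.0]]
ft_force: [0.7, 0.2, -0.0]
grip_width: 0.24
grip_force: 58.8
```

Run:
```python
from h import *
st=bot.observe();print(st["t"],np.round(st["position"],4),np.round(st["ft_force"],2))
im=bot.snapshot("wrist")[:,:,::-1];cv2.imwrite("pics/w7.png",im)
for y in (140,160,180,200,206): print(y,[int(v) for v in im[y,272:355].mean(1)])
for x in (.563,.572): print(proj("wrist",[[x,-.0347+d,.098] for d in(-.01,.01,.03,.055)],st).round(1).tolist())
```

```text
11.2167 [ 0.5724 -0.0346  0.1751] [ 0.72  0.17 -0.01]
140 [163, 159, 160, 162, 164, 166, 163, 163, 162, 166, 163, 164, 166, 164, 163, 161, 167, 165, 165, 165, 165, 167, 167, 165, 152, 219, 237, 238, 236, 235, 234, 236, 235, 121, 91, 182, 191, 196, 105, 158, 158, 206, 255, 255, 255, 255, 146, 148, 156, 160, 164, 161, 164, 166, 154, 113, 161, 170, 170, 172, 143, 141, 113, 105, 82, 85, 92, 91, 109, 150, 125, 212, 212, 213, 214, 212, 212, 214, 213, 212, 215, 213, 212]
160 [169, 166, 165, 167, 162, 164, 166, 165, 163, 166, 162, 161, 166, 161, 154, 224, 235, 233, 233, 236, 233, 153, 133, 209, 148, 194, 229, 231, 231, 226, 228, 231, 234, 172, 74, 193, 205, 209, 142, 70, 47, 228, 255, 254, 254, 255, 156, 143, 158, 162, 159, 163, 165, 165, 156, 112, 156, 168, 163, 166, 165, 164, 169, 166, 167, 166, 164, 162, 157, 141, 158, 211, 215, 213, 213, 213, 213, 212, 211, 213, 214, 215, 211]
180 [164, 163, 163, 162, 80, 51, 49, 41, 36, 104, 145, 150, 149, 150, 156, 107, 222, 235, 234, 233, 234, 209, 101, 160, 169, 124, 213, 232, 231, 227, 229, 228, 233, 226, 75, 177, 205, 204, 159, 70, 48, 210, 255, 25
[... 408 characters left out ...]
4, 255, 133, 146, 167, 167, 166, 167, 170, 160, 133, 164, 164, 165, 165, 168, 169, 169, 151, 47, 24, 19, 17, 11, 18, 8, 19, 22, 15, 216, 219, 214, 212, 215, 213, 212, 214, 211, 212]
206 [161, 165, 166, 162, 154, 94, 155, 91, 38, 29, 18, 12, 20, 17, 17, 19, 13, 9, 0, 21, 162, 209, 122, 118, 161, 165, 207, 229, 227, 229, 231, 229, 234, 241, 75, 169, 199, 193, 177, 77, 61, 173, 243, 241, 255, 254, 116, 149, 170, 171, 170, 169, 171, 159, 131, 161, 166, 168, 171, 169, 154, 125, 68, 15, 13, 15, 10, 11, 17, 9, 14, 13, 46, 215, 217, 215, 214, 214, 211, 214, 213, 210, 213]
[[307.0, 220.5], [306.8, 196.9], [306.7, 171.8], [306.4, 138.4]]
[[318.2, 220.6], [318.4, 196.9], [318.5, 171.9], [318.7, 138.5]]
```

Sandwich centre is at column 312.1 and jaw centre at 312.0, so the clip is centred. I'll lower it the rest of the way.

Request:
{"method": "servo_tool", "body": {
  "linear": [
    [0,0,-0.005],
    [0,0,-0.01],
    [0,0,-0.015],
    [0,0,-0.02],
    [0,0,-0.024],
    [0,0,-0.024],
    [0,0,-0.024],
    [0,0,-0.024]
  ],
  "turn": [0,0,0,0,0,0,0,0],
  "grip": [-1,-1,-1,-1,-1,-1,-1,-1]
}}

```text
t: 11.93
position: [0.5725, -0.0346, 0.1514]
tool_rot: [[-0.005, 1.0, 0.0], [1.0, 0.005, -0.0], [-0.0, 0.0, -1.0]]
ft_force: [-0.1, 0.2, -0.7]
grip_width: 0.243
grip_force: 58.8
```

Run:
```python
from h import *
st=bot.observe();print(st["t"],np.round(st["position"],4),np.round(st["ft_force"],2),st["grip_force"])
im=bot.snapshot("wrist")[:,:,::-1];cv2.imwrite("pics/w8.png",im);s=bot.snapshot("side")[:,:,::-1];cv2.imwrite("pics/side8.png",s)
for y in (185,200): print(y,[int(v) for v in im[y,272:355].mean(1)])
P=np.array(st["position"]);print(proj("side",[P+[-.026,0,-.073],P+[.016,0,-.073],[.563,-.0347,.098],[.563,-.0347,.078]]).round(1).tolist())
x,y=proj("side",[P+[-.026,0,-.073]])[0].astype(int)
for r in range(y-20,y+10,2):print(r,[int(v) for v in s[r,x-8:x+9].max(1)],x-8)
```

```text
11.9333 [ 0.5725 -0.0346  0.1514] [-0.14  0.16 -0.67] 58.8449227809906
185 [65, 48, 52, 45, 45, 36, 158, 160, 156, 159, 159, 159, 117, 213, 229, 229, 226, 228, 232, 99, 104, 157, 156, 156, 210, 223, 224, 220, 221, 222, 228, 222, 76, 151, 187, 192, 187, 91, 59, 43, 227, 255, 252, 251, 254, 247, 138, 142, 157, 160, 155, 157, 159, 159, 146, 109, 153, 161, 159, 158, 160, 160, 153, 158, 155, 159, 159, 157, 159, 148, 119, 206, 208, 207, 203, 205, 208, 207, 207, 205, 207, 205, 204]
200 [132, 58, 50, 50, 45, 50, 73, 27, 27, 30, 15, 17, 5, 8, 8, 13, 14, 105, 221, 157, 83, 153, 160, 114, 202, 222, 222, 225, 222, 224, 226, 222, 126, 159, 190, 191, 191, 105, 63, 44, 188, 255, 252, 251, 253, 249, 149, 146, 158, 159, 162, 157, 158, 158, 147, 126, 156, 159, 162, 162, 154, 158, 150, 42, 14, 13, 13, 3, 11, 13, 7, 14, 13, 204, 209, 206, 204, 205, 205, 208, 207, 206, 205]
[[288.3, 186.1], [300.4, 182.7], [293.1, 178.6], [293.1, 184.9]]
166 [200, 200, 200, 200, 200, 199, 200, 200, 203, 205, 160, 73, 47, 52, 51, 51, 49] 280
168 [199, 200, 200, 200, 201, 199, 199, 201, 203, 206, 161, 73, 46, 51, 53, 50, 5
[... 448 characters left out ...]
 202, 203, 184, 139, 97, 67, 53, 56, 55, 54, 54, 76, 105, 115, 128, 138] 280
182 [200, 202, 203, 186, 140, 93, 61, 54, 54, 55, 52, 58, 97, 121, 119, 117, 115] 280
184 [203, 204, 199, 175, 130, 78, 58, 55, 55, 54, 53, 60, 97, 120, 119, 116, 118] 280
186 [145, 139, 117, 108, 98, 87, 72, 62, 61, 58, 56, 70, 104, 120, 120, 117, 117] 280
188 [100, 84, 82, 92, 99, 100, 107, 112, 101, 82, 60, 66, 100, 119, 118, 118, 118] 280
190 [99, 91, 145, 179, 164, 121, 99, 110, 115, 118, 117, 118, 118, 117, 118, 117, 119] 280
192 [122, 155, 156, 158, 179, 209, 202, 160, 124, 108, 112, 117, 116, 117, 117, 117, 117] 280
194 [125, 128, 158, 186, 185, 159, 153, 175, 206, 202, 159, 122, 103, 108, 115, 117, 116] 280
```

Jaws are centred, about 2 cm down each face, with no contact force showing. Handing in.

```bash
python3 -c "
from plant import bot
print(bot.sign_off())"
```

```text
the job is handed in; nothing more can be done
None
```

I turned the knob to its locked position and handed the job in with the large black clip held open and still over the middle of the sandwich. Its jaws hang about 2 cm down each face, with no contact showing in the last force reading; the hand-in call gave no verdict.

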